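Prime the wick and seat the diffuser's mist head

ROBOT

A 6-joint arm with a two-finger parallel gripper is mounted at the origin on the work surface. World frame = base frame: x ahead of the robot, y to its left, z up, the work surface at z = 0. Lengths are in mm, angles in rad, forces in N, time in s.
With the tool pointing down it reaches from about 275 to 750 mm from the base axis. Payload 10.2 kg.
Tool frame: the origin (TCP) lies between the finger pads; the fingertips stand 22 mm ahead of it and the grasp point (between the pads) lies 3 mm ahead of it (ctrl.nose_length is the distance from the TCP to the fingertips, in mm); y points along the fingers, z is the direction in which the jaws open and shut, and the axes are right-handed (so a half turn about y gives the same grasp; the last joint's range is limited). The gripper opens to 85 mm and grips with 20 to 120 N. Pads are 22 mm wide; open, the fingers measure 114 mm over their backs; the gripper's body (76 mm by 85 mm) begins 54 mm behind the grasp point. The pads swing forward as they close: fully open they stand 13 mm farther back than shut.
Start: joints at [-1.569, 0.313, 1.498, -0, 1.331, -0.223], TCP at [117.015, -511.8, 253.294] pointing down, gripper open.
Joint ranges: [-2.94, 2.94], [-0.97, 2.17], [0.19, 2.56], [-1.23, 4.37], [0.02, 3.11], [-2.88, 2.88]. Speed limits (rad/s): [2.39, 2.39, 3.01, 3.14, 3.14, 3.14].

INTERFACE

Orientations are given as a unit quaternion [w, x, y, z].
In Python, from rig import ctrl, eyes, models gives the robot as it stands.
- The arm moves only by the shell command python3 -m crank 'ROWS' [FORCE]. ROWS is JSON, a list of rows, each an object with "dp": the shift along the tool's x, y, z in mm, a list of three; "roll": the turn about the tool's y in rad; "gripper": the closure in counts, from 0 (fully open) to 255 (shut). A call has 1 to 10 rows; each row is the pose to reach, as a shift and turn from the pose commanded when the call began, along the tool's axes at that moment; what a row does not reach only later rows make up. A row lasts 1/12 s, in which the tool goes at most 41.7 mm and 7.16 degrees, less where a joint would pass 70% of its speed; a pose out of reach is approached as far as the arm can. A call with a gripper value outside its range is refused whole. The fingers move at their own pace and stop on an object; FORCE is the grip in N (left out, the last holds). Time passes only in rows, so rows that repeat a pose let the fingers close. It gives the time, the measured TCP pose, the force and the opening at its end, in the units of the state.
- ctrl.sense(): the state, without advancing time (a new reading comes with each control period).
- eyes.capture(name): name is "scene" or "side" or "wrist"; returns a dict with "color" (384x512x3 uint8, red, green, blue), "fx", "fy", "cx", "cy" (pixels), "R" (3x3) and "t" (3): a world point X has camera coordinates R X + t. Camera axes: x right, y down, z forward; pixel columns grow to the right and rows downward; lengths in mm; the calibration is good to about 2 mm. A picture is of the moment at which its call begins. There is no depth.
- ctrl.finish_job(): hands the job in, once; it reports no verdict.
Trained networks look in a picture, given as the dict that the camera call returned (one of the last four; its "shot" number tells which), for a name from the list of things; names that differ only in an ending like _2 or _b are one class to them, and where a whole thing is asked for, a point or a joint stands for the part that bears it (a point fixed in the world has none). Each returns a list of dicts, best first, with "confidence" (0 to 1); they miss things now and then, are a little off and sometimes report something else, mostly with a low value. They report only what shows in the picture. A call takes as long as a camera call. They do not tell look-alikes from the thing itself.
- models.spot_in(picture, label): "extent" ([centre column, centre row, width, height] in pixels, round what is visible of it).
- models.spot_point(picture, label): "centre" ([column, row] in pixels: a listed point, or the origin of a listed thing).
The state is a dict: "time_s": time; "joints": joint angles; "dq": joint speeds; "tau": joint torques, N m; "eef_pos": TCP position; "ee_rot": TCP orientation; "force": force on the tool from outside, world axes, zero at the start; "wrist_torque": the same for the moment, N m; "grip_width": opening from 0.0 (shut) to 1.0 (fully open).
Only numpy, scipy, OpenCV 4.12 (cv2) and the standard library are available. Lean on these libraries where they do the work, as an engineer would, in place of code of your own. Each camera call takes 0.05 s, during which the arm holds its last target. There are 200 camera calls.

TASK

Lift the bedside diffuser's brass mist head off its white stand, dip its hanging wick well into the small black oil pot, then lower the head onto the burgundy tank's neck and turn it under light pressure until its hidden keyways drop over the pins. Press it fully home against the springy new seal and finish while still holding it pressed down there, so that the seal can bed in. Do not force it, and leave the pot, the stand and everything else standing where they are.

Things in the scene. Friction and masses are not known exactly. Their poses are not given: they have to be found in the camera images.
- head_center (a point): Loose mist head, 0.13 kg: round brass collar 52 mm across, black cap (38 mm across) on top, stiff white wick rod (9 mm across) hanging from its middle. Point on its axis at mid-height of the solid knurled band (18 mm tall), where to grip it; z up. The cap's top is 17 mm above this point. It starts upright on the white stand, wick inside.
- head_skirt (a point): Centre of the open lower edge of the head's skirt, 29 mm below head_center. Inside the skirt (bore 38 mm) are three straight keyways, 9 mm wide, evenly spaced and open at this edge; they are hidden from outside and their direction is not given.
- wick_tip (a point): Lower end of the wick rod, on the head's axis, 64 mm below head_center (35 mm below the skirt's edge).
- stand_center (a point): Loose white ceramic drying stand (0.3 kg): a hollow flared cup 58 mm tall, 68 mm across at the foot, 50 mm at the rim, carrying the head at the start. Point on its axis, 29 mm above the table.
- pot_rim (a point): Small open black oil pot with a cream stripe and pale inside (loose, 0.28 kg): straight and round, 63 mm across outside, 55 mm inside, 38 mm tall, inner floor 5 mm above the table. Point at the centre of its mouth, at rim height.
- tank_seat (a point): Fixed round burgundy diffuser tank, 110 mm across. Point on its vertical neck axis at the height of the tank's flat top, 95 mm above the table. The hollow brass neck (35 mm across, bore 24 mm) stands 20 mm up from here. The head is fully home when its skirt's edge meets this flat top: head_center then 29 mm above this point.
- tank_pins (a point): Point on the neck axis level with the tops of its three steel pins, 14 mm above tank_seat. Pins 4 mm thick, sticking out 4 mm, evenly spaced, unmoving; their direction varies and is not given. An unaligned head rests on them: head_center 43 mm above tank_seat. A turn of at most a third, either way, brings the keyways over them (free play 0.1 rad each way) and lets the head sink; if it binds, ease it round a little.
- tank_seal (a point): Centre of the top of the black rubber seal ring (31 mm across) on the neck, 25 mm above tank_seat when free. The sinking head meets it with head_center 34 mm above tank_seat; it is springy: 3 N at first touch, rising evenly to 9 N when the head is home 5 mm lower. If let go, it lifts the head about 5 mm again.
- scent: Bystander: closed amber scent bottle, 28 mm across, 62 mm tall. Origin under its centre.
- tin: Bystander: round cream tin with metal lid, 53 mm across, 24 mm tall. Origin under its centre.
- dish: Bystander: glossy black dish, 114 mm across, 24 mm tall, with a tortoiseshell hair clip in it. Origin under its centre.
- novel: Bystander: paperback 178 x 111 x 24 mm lying flat. Origin under its centre.
- glasses_case: Bystander: tan glasses case 158 x 58 x 40 mm. Origin under its centre.
- mug: Bystander: white mug 80 mm across, 88 mm tall. Origin under its centre.
- clock: Bystander: cream bedside clock 50 x 100 x 69 mm. Origin under its centre.
Things that resemble listed ones, but are neither listed nor needed, are in the scene too. Leave any blue look-alike of the part that bears pot_rim alone.

How it is judged (in metres and radians):
On the way, in this order (a step that is already met when the one before it is completed fails the run):
1. the head is held and its wick tip is in the pot, at least 10 mm below the rim (z of wick_tip in the frame of pot_rim below -0.01 m and horizontal distance between wick_tip and pot_rim below 0.024 m and height (world z) of wick_tip above 0.002 m and contact force between the fingers and head above 1 N), for 0.1 s.
2. the head, held, has dropped over the pins onto the neck (z of head_center in the frame of tank_seat below 0.038 m and horizontal distance between head_center and tank_seat below 0.004 m and angle between the z axis of head_center and the z axis of tank_seat, either way round below 0.08 rad and contact force between the fingers and head above 1 N), for 0.1 s.
At the end, for the whole second after the job is handed in: The head is within 2 mm of fully home on the neck, centred within 4 mm, upright within 0.06 rad and still, pressing on the tank with over 3 N while the fingers still hold it (over 1 N); stand and pot are within 30 mm of where they began (z of head_center in the frame of tank_seat between 0.026 and 0.031 m and horizontal distance between head_center and tank_seat below 0.004 m and angle between the z axis of head_center and the z axis of tank_seat, either way round below 0.06 rad and contact force between the fingers and head above 1 N and contact force between head and tank above 3 N and linear speed of head below 0.01 m/s and not (distance of stand_center from where it was at the start of the episode above 0.03 m) and not (distance of pot_rim from where it was at the start of the episode above 0.03 m)); the arm keeps its last pose, push and grip.
It fails at once if the head is forced: more than 60 N between head and tank (contact force between head and tank above 60 N).
It fails at once if the pot or the stand is pushed more than 30 mm or tipped over (distance of any of stand_center, pot_rim from where it was at the start of the episode above 0.03 m or angle between any of stand_center, pot_rim's own z axis and vertical above 0.5 rad).
It fails at once if a bystander is moved more than 25 mm or tipped (distance of any of scent, tin, dish, novel, glasses_case, mug, clock from where it was at the start of the episode above 0.025 m or angle between any of scent, tin, dish, novel, glasses_case, mug, clock's own z axis and vertical above 0.4 rad).
It also fails if it takes over 61 s, if anything falls off the work surface, if the arm or the gripper's body presses on something with over 40 N, if the wrist force passes 120 N, or if a joint passes its speed limit or range.

## Working session

There is one attempt and no reset: what is moved stays moved. The work goes in short steps, Python scripts to look and compute and a shell command to move; the robot and the scene stay as the last step left them, time stands still between calls to the robot, and variables do not carry over. Pictures are saved under pics/ and viewed, about 8 in all and at most 12, crops included, and the job is handed in when it is done.

```bash
ls; mkdir -p pics; cat > h.py <<'E'
import numpy as np, cv2
from rig import ctrl, eyes, models
def tri(obs):
    # obs: list of (pic,(u,v)) -> least squares point
    A=[];b=[]
    for p,(u,v) in obs:
        R=np.array(p["R"]);t=np.array(p["t"])
        d=np.array([(u-p["cx"])/p["fx"],(v-p["cy"])/p["fy"]])
        for k in range(2):
            A.append(R[k]-d[k]*R[2]);b.append(d[k]*t[2]-t[k])
    A=np.array(A);b=np.array(b)
    x=np.linalg.lstsq(A,b,rcond=None)[0]
    return x
def atz(p,uv,z):
    R=np.array(p["R"]);t=np.array(p["t"]);c=-R.T@t
    d=R.T@np.array([(uv[0]-p["cx"])/p["fx"],(uv[1]-p["cy"])/p["fy"],1])
    return c+d*(z-c[2])/d[2]
def proj(p,X):
    q=np.array(p["R"])@np.array(X)+np.array(p["t"]);return np.array([p["fx"]*q[0]/q[2]+p["cx"],p["fy"]*q[1]/q[2]+p["cy"]])
def axes(s):
    from scipy.spatial.transform import Rotation as Ro
    w,x,y,z=s["ee_rot"];return Ro.from_quat([x,y,z,w]).as_matrix()
def save(p,name): cv2.imwrite("pics/"+name,p["color"][:,:,::-1])
E
python3 - <<'E'
from h import *
s=ctrl.sense();print({k:np.round(v,3) for k,v in s.items()});print(axes(s).round(3))
P={n:eyes.capture(n) for n in("scene","side","wrist")}
cv2.imwrite("pics/a.png",np.vstack([P["scene"]["color"],]) [:,:,::-1])
W=np.zeros((600,800,3),np.uint8)
W[:384,:512]=0
a=cv2.resize(P["side"]["color"],(400,300));b=cv2.resize(P["wrist"]["color"],(400,300))
cv2.imwrite("pics/b.png",np.hstack([a,b])[:,:,::-1])
Z=dict(head_center=None,stand_center=29,pot_rim=38,tank_seat=95,tank_pins=109,tank_seal=120,scent=0,tin=0,dish=0,novel=0,glasses_case=0,mug=0,clock=0)
Z["head_center"]=80
for l,z in Z.items():
    for n,p in P.items():
        for d in models.spot_point(p,l)[:3]:
            print(l,n,np.round(d["centre"],1),round(d["confidence"],2),atz(p,d["centre"],z).round(0))
E
```

```text
pics
{'time_s': np.float64(0.0), 'joints': array([-1.569,  0.313,  1.498, -0.   ,  1.331, -0.223]), 'dq': array([ 0.   ,  0.001,  0.   , -0.001, -0.   , -0.001]), 'tau': array([ 1.0000e-03, -4.1226e+01, -2.5974e+01, -0.0000e+00,  4.0000e-03,
        0.0000e+00]), 'eef_pos': array([ 117.004, -511.538,  252.743]), 'ee_rot': array([ 0.079, -0.079,  0.703, -0.702]), 'force': array([-0.223, -0.66 ,  1.292]), 'wrist_torque': array([-0.054, -0.014,  0.014]), 'grip_width': np.float64(1.0)}
[[-0.975 -0.     0.223]
 [-0.223  0.001 -0.975]
 [-0.    -1.    -0.001]]
head_center scene [336.9 202.6] 0.64 [569. 254.  80.]
head_center side [243.4 145.5] 0.6 [566. 260.  80.]
stand_center scene [262.3 206.4] 0.72 [598.  17.  29.]
stand_center scene [332.9 208.1] 0.63 [560. 248.  29.]
stand_center side [245.4 157.3] 0.55 [571. 253.  29.]
pot_rim scene [262.1 206.5] 0.86 [604.  17.  38.]
pot_rim scene [259.4 177.1] 0.86 [490. -12.  38.]
pot_rim side [263.2 205.8] 0.9 [593.  10.  38.]
pot_rim side [226.9 213.5] 0.58 [476.  -1.  38.]
tank_seat scene [198.  166.5] 0.67 [ 526. -215.   95.]
tank_seat scene [3
[... 591 characters left out ...]
24. -121.    0.]
tin side [213.9 255.3] 0.55 [ 422. -120.    0.]
dish scene [194.8 242.9] 0.72 [ 758. -175.    0.]
dish scene [396.6 185.1] 0.63 [404. 462.   0.]
dish side [331.3 251. ] 0.89 [ 767. -165.    0.]
novel scene [298.2 260. ] 0.59 [754. 161.   0.]
novel scene [231.3 164.2] 0.2 [ 427. -125.    0.]
novel side [302.2 173.4] 0.88 [763. 165.   0.]
glasses_case scene [396.2 186. ] 0.66 [408. 461.   0.]
glasses_case side [200.6 133.4] 0.65 [417. 457.   0.]
mug scene [154.9 151.3] 0.84 [ 424. -411.    0.]
mug scene [334.1 209.5] 0.43 [546. 256.   0.]
mug side [227.9 366. ] 0.95 [ 430. -427.    0.]
clock scene [382.  250.5] 0.67 [670. 421.   0.]
clock side [265. 133.] 0.86 [673. 414.   0.]
```

```bash
python3 - <<'E'
from h import *
p=eyes.capture("scene");q=eyes.capture("side")
a=cv2.resize(p["color"][130:270,140:420],(800,400),interpolation=cv2.INTER_CUBIC)
c=cv2.resize(q["color"][120:290,190:345],(182,200))
b=cv2.resize(q["color"][185:235,195:285],(360,200),interpolation=cv2.INTER_CUBIC)
d=np.zeros((200,800,3),np.uint8);d[:,:182]=c;d[:,200:560]=b
cv2.imwrite("pics/c.png",np.vstack([a,d])[:,:,::-1])
for l in("head_center","head_skirt","tank_seat","tank_seal","tank_pins"):
    o=[]
    for x in(p,q):
        r=models.spot_point(x,l)
        print(l,[(np.round(i["centre"],1),round(i["confidence"],2)) for i in r[:2]])
        if r:o.append((x,r[0]["centre"]))
    if len(o)==2:print(tri(o).round(1))
E
```

```text
head_center [(array([336.6, 203. ]), 0.69)]
head_center [(array([243.8, 148. ]), 0.6)]
[566.5 254.   73.5]
head_skirt [(array([334. , 204.3]), 0.76)]
head_skirt [(array([330.1, 252.7]), 0.75), (array([246. , 152.9]), 0.65)]
[691.4  48.9  24.4]
tank_seat [(array([198.5, 164.1]), 0.89)]
tank_seat [(array([243.7, 263.8]), 0.64)]
[ 504.1 -215.9   84. ]
tank_seal [(array([196.1, 153.1]), 0.73), (array([332.4, 208.1]), 0.67)]
tank_seal [(array([248.1, 258.9]), 0.67), (array([243.6, 146.6]), 0.64)]
[ 507.5 -226.2  135.5]
tank_pins [(array([198.9, 159.1]), 0.95), (array([332.1, 207.8]), 0.58)]
tank_pins [(array([247.9, 262.8]), 0.59)]
[ 507.4 -219.3  104.9]
```

View pics/c.png

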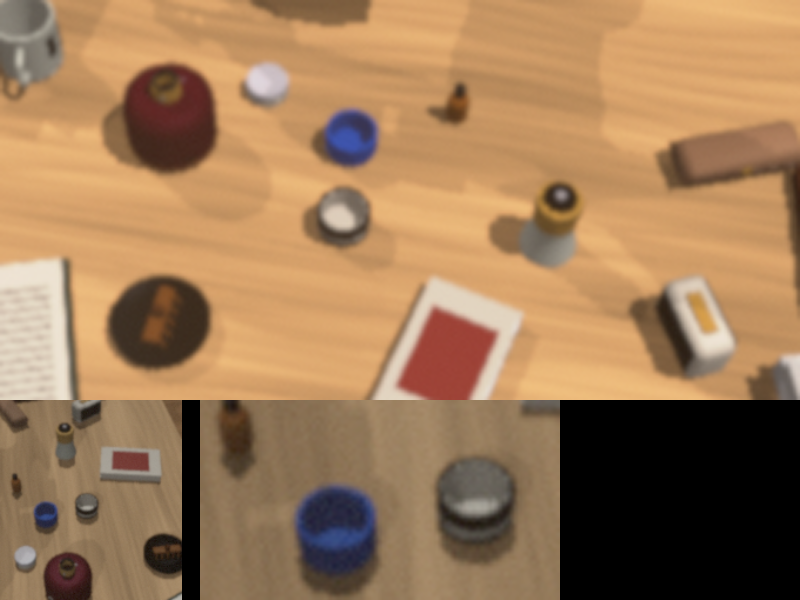

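Candidates for the pot: the blue one at scene pixel (262,178) and the black one with a cream stripe and pale inside at (260,205). The black one fits the description, as the enlarged crop shows, so the pot is at about (598,14). The head is at about (566,255) and the tank at about (508,-220). I'm moving towards the head.

```bash
python3 -m crank '[{"dp":[-274,24,-291],"roll":-1.16,"gripper":0},{"dp":[-274,24,-291],"roll":-1.16,"gripper":0},{"dp":[-274,24,-291],"roll":-1.16,"gripper":0},{"dp":[-274,24,-291],"roll":-1.16,"gripper":0},{"dp":[-274,24,-291],"roll":-1.16,"gripper":0},{"dp":[-274,24,-291],"roll":-1.16,"gripper":0},{"dp":[-274,24,-291],"roll":-1.16,"gripper":0},{"dp":[-274,24,-291],"roll":-1.16,"gripper":0},{"dp":[-274,24,-291],"roll":-1.16,"gripper":0},{"dp":[-274,24,-291],"roll":-1.16,"gripper":0}]'
python3 - <<'E'
from h import *
s=ctrl.sense();print(s["eef_pos"],s["joints"]);print(axes(s).round(3), axes(s).T@(np.array([566,255,210])-s["eef_pos"]))
E
```

```text
time_s: 3.53
eef_pos: [320.1, -164.1, 229.3]
ee_rot: [-0.454, 0.453, -0.542, 0.543]
force: [-0.2, -1.3, 0.3]
grip_width: 1.001
[ 320.05263567 -164.09598052  229.34902787] [-8.03409416e-01 -4.04257036e-02  1.97307465e+00  5.76850389e-04
  1.20856452e+00 -6.25611470e-01]
[[-0.177  0.001  0.984]
 [-0.984  0.    -0.177]
 [-0.    -1.     0.001]] [-456.01818109   19.55182107  167.84241595]
```

```bash
python3 -m crank '[{"dp":[-380,16,140],"gripper":0},{"dp":[-380,16,140],"gripper":0},{"dp":[-380,16,140],"gripper":0},{"dp":[-380,16,140],"gripper":0},{"dp":[-380,16,140],"gripper":0},{"dp":[-380,16,140],"gripper":0},{"dp":[-380,16,140],"gripper":0},{"dp":[-380,16,140],"gripper":0},{"dp":[-380,16,140],"gripper":0},{"dp":[-380,16,140],"gripper":0}]'
python3 - <<'E'
from h import *
s=ctrl.sense();print(s["eef_pos"],s["joints"])
ps=[eyes.capture(n) for n in("wrist","scene","side")]
save(ps[0],"d.png")
for l in("head_center","stand_center","head_skirt","wick_tip"):
  for p in ps: print(l,[(np.round(i["centre"],1),round(i["confidence"],2),atz(p,i["centre"],dict(head_center=87,head_skirt=58,stand_center=29,wick_tip=23)[l]).round(1)) for i in models.spot_point(p,l)[:2]])
print(proj(ps[0],s["eef_pos"]+[0,0,-100]),-np.array(ps[0]["R"]).T@ps[0]["t"])
E
```

```text
[ 320.05263567 -164.09598052  229.34902787] [-8.03409416e-01 -4.04257036e-02  1.97307465e+00  5.76850389e-04
  1.20856452e+00 -6.25611470e-01]
head_center []
head_center [(array([334.8, 201.9]), 0.77, array([572. , 246.7,  87. ])), (array([195.5, 163.7]), 0.6, array([ 510.9, -227.9,   87. ]))]
head_center [(array([244.3, 146. ]), 0.76, array([568.1, 248.4,  87. ])), (array([264.3, 133.7]), 0.26, array([649.3, 303.4,  87. ]))]
stand_center []
stand_center [(array([331.8, 211.9]), 0.61, array([575. , 246.2,  29. ]))]
stand_center [(array([247. , 157.9]), 0.47, array([576.1, 249. ,  29. ]))]
head_skirt []
head_skirt [(array([334.2, 203.4]), 0.65, array([559.2, 248.1,  58. ]))]
head_skirt [(array([245.7, 149.9]), 0.75, array([573.9, 260.2,  58. ]))]
wick_tip []
wick_tip [(array([333.6, 208.5]), 0.5, array([557. , 251.4,  23. ]))]
wick_tip [(array([263.5, 202.9]), 0.28, array([598.1,  33.7,  23. ]))]
[252.26515744 199.83107677] [331.43906762 -99.37424132 349.0084495 ]$[0]: bad value
```

View pics/d.png

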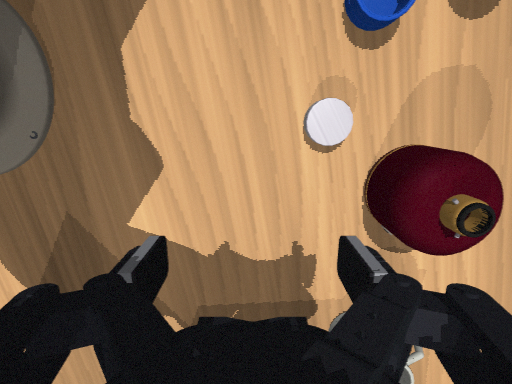

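The call was refused because roll is a required field, so the arm has not moved. The wrist view shows the tank on the right, with its neck at about (470,216) and two pins at (456,203) and (458,235). I'm resending the move with roll included.

```bash
python3 -m crank '[{"dp":[-380,16,140],"roll":0,"gripper":0},{"dp":[-380,16,140],"roll":0,"gripper":0},{"dp":[-380,16,140],"roll":0,"gripper":0},{"dp":[-380,16,140],"roll":0,"gripper":0},{"dp":[-380,16,140],"roll":0,"gripper":0},{"dp":[-380,16,140],"roll":0,"gripper":0},{"dp":[-380,16,140],"roll":0,"gripper":0},{"dp":[-380,16,140],"roll":0,"gripper":0},{"dp":[-380,16,140],"roll":0,"gripper":0},{"dp":[-380,16,140],"roll":0,"gripper":0}]'
python3 - <<'E'
from h import *
s=ctrl.sense();print(s["eef_pos"],s["joints"])
p=eyes.capture("wrist")
save(p,"e.png")
for l,z in(("head_center",87),("stand_center",29),("pot_rim",38)):
  print(l,[(np.round(i["centre"],1),round(i["confidence"],2),atz(p,i["centre"],z).round(1)) for i in models.spot_point(p,l)[:2]])
E
```

```text
time_s: 5.12
eef_pos: [528.0, 183.5, 212.8]
ee_rot: [0.452, -0.452, 0.544, -0.544]
force: [0.2, -1.0, 0.3]
grip_width: 0.999
[527.96058818 183.50021271 212.80111893] [1.24747566e-01 4.20052663e-01 1.45405051e+00 3.73426871e-04
 1.26750973e+00 3.09162204e-01]
head_center [(array([286.7, 107.4]), 0.68, array([569.2, 249.3,  87. ])), (array([437.4, 166.4]), 0.35, array([691.3, 176.2,  87. ]))]
stand_center []
pot_rim [(array([243.2, 331.3]), 0.93, array([481.6,  -3.7,  38. ])), (array([332.4, 309.2]), 0.76, array([593.9,   7.9,  38. ]))]
```

View pics/e.png

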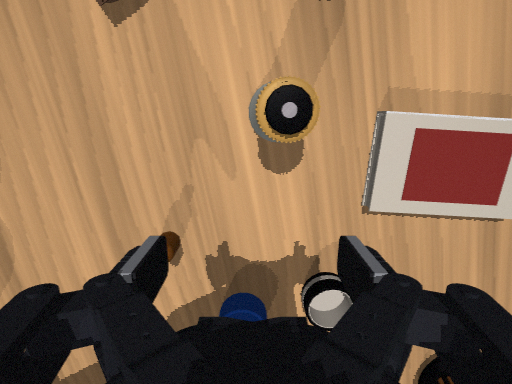

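The wrist view shows the cap centred at about (289,110) on the brass collar, with the stand just peeking out to its left. The novel is to the right and both pots are at the lower edge.

```bash
python3 - <<'E'
from h import *
p=eyes.capture("wrist");c=p["color"]
r=c[70:150,245:325].astype(int)
m=((r.max(2)<70)).astype(np.uint8)
n,l,st,ce=cv2.connectedComponentsWithStats(m);k=1+st[1:,4].argmax()
print(st[k],ce[k]+[245,70])
ct=max(cv2.findContours((l==k).astype(np.uint8),0,2)[0],key=len);(x,y),ra=cv2.minEnclosingCircle(ct);print(x+245,y+70,ra)
hsv=cv2.cvtColor(c,cv2.COLOR_RGB2HSV)
uv=(x+245,y+70)
for z in(90,97,104,110):
    X=atz(p,uv,z);dep=(np.array(p["R"])@X+p["t"])[2];print(z,X.round(1),"cap diam",2*ra*dep/p["fx"])
s=ctrl.sense();X=atz(p,uv,104);print((axes(s).T@(X-s["eef_pos"])).round(1))
E
```

```text
[  21   10   48   51 1659] [289.36829415 105.25678119]
288.82155990600586 104.94609832763672 25.293718338012695
90 [569.7 248.   90. ] cap diam 41.31127114129158
97 [568.8 247.9  97. ] cap diam 40.117982146391356
104 [567.9 247.9 104. ] cap diam 38.924693151491134
110 [567.1 247.8 110. ] cap diam 37.90187401300523
[-74.3 109.   27.9]
```

```bash
python3 -m crank '[{"dp":[-40,20,15],"roll":0,"gripper":0},{"dp":[-74,43,28],"roll":0,"gripper":0},{"dp":[-74,43,28],"roll":0,"gripper":0},{"dp":[-74,43,28],"roll":0,"gripper":0},{"dp":[-74,43,28],"roll":0,"gripper":0},{"dp":[-74,43,28],"roll":0,"gripper":0}]'
cat > m.py <<'E'
from h import *
p=eyes.capture("wrist");c=p["color"];s=ctrl.sense()
uv0=proj(p,[568,248,104]);x0,y0=(int(v) for v in uv0);x0-=70;y0-=70
r=c[max(y0,0):y0+140,x0:x0+140].astype(int)
m=((r.max(2)<70)).astype(np.uint8)
cs=[q for q in cv2.findContours(m,0,2)[0] if cv2.contourArea(q)>800]
for ct in cs:
  (x,y),ra=cv2.minEnclosingCircle(ct);uv=(x+x0,y+max(y0,0))
  X=atz(p,uv,104);dep=(np.array(p["R"])@X+p["t"])[2];print(uv,ra,X.round(1),2*ra*dep/p["fx"],(axes(s).T@(X-s["eef_pos"])).round(1))
print(s["eef_pos"],s["joints"],uv0)
E
python3 - <<'E'
exec(open("m.py").read())
save(p,"f.png")
E
```

```text
time_s: 5.87
eef_pos: [568.4, 246.7, 171.7]
ee_rot: [-0.452, 0.451, -0.544, 0.545]
force: [0.0, 0.2, 1.3]
grip_width: 1.002
(252.33654022216797, 210.0) 26.355613708496094 [568.9 248.9 104. ] 36.692922755956175 [-2.1 67.9 -0.1]
[568.45713164 246.7980778  171.87891233] [ 2.20878541e-01  5.86747764e-01  1.30282511e+00 -1.77545400e-04
  1.25002049e+00  4.08368693e-01] [251.2980564  211.45683068]
```

View pics/f.png

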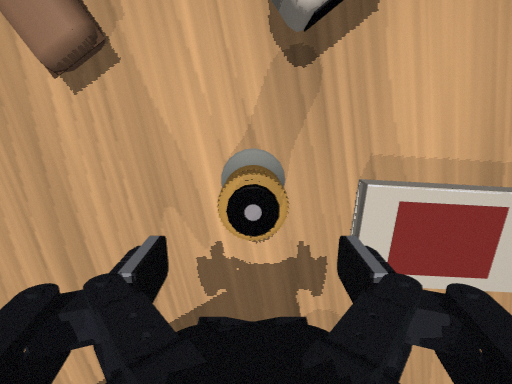

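Head cap centre is at (252,207), which matches the position and height I assumed. I'm descending and gripping.

```bash
python3 -m crank '[{"dp":[-2,30,0],"roll":0,"gripper":0},{"dp":[-2,55,0],"roll":0,"gripper":0},{"dp":[-2,75,0],"roll":0,"gripper":0},{"dp":[-2,83,0],"roll":0,"gripper":0},{"dp":[-2,83,0],"roll":0,"gripper":0},{"dp":[-2,83,0],"roll":0,"gripper":0}]' && python3 -m crank '[{"dp":[0,0,0],"roll":0,"gripper":80},{"dp":[0,0,0],"roll":0,"gripper":110},{"dp":[0,0,0],"roll":0,"gripper":140},{"dp":[0,0,0],"roll":0,"gripper":200},{"dp":[0,0,0],"roll":0,"gripper":255},{"dp":[0,0,0],"roll":0,"gripper":255},{"dp":[0,0,0],"roll":0,"gripper":255},{"dp":[0,0,0],"roll":0,"gripper":255}]' 60
```

```text
time_s: 6.42
eef_pos: [569.2, 249.7, 88.8]
ee_rot: [-0.452, 0.451, -0.544, 0.545]
force: [-0.2, -0.5, 1.0]
grip_width: 1.001
time_s: 7.08
eef_pos: [569.3, 250.1, 88.8]
ee_rot: [-0.452, 0.451, -0.544, 0.545]
force: [-0.3, 0.2, 6.1]
grip_width: 0.594
```

```bash
python3 -m crank '[{"dp":[0,-10,0],"roll":0,"gripper":255},{"dp":[0,-30,0],"roll":0,"gripper":255},{"dp":[0,-55,0],"roll":0,"gripper":255},{"dp":[0,-80,0],"roll":0,"gripper":255},{"dp":[0,-80,0],"roll":0,"gripper":255},{"dp":[0,-80,0],"roll":0,"gripper":255}]'
python3 - <<'E'
from h import *
p=eyes.capture("scene");q=eyes.capture("side")
for l in("head_center","stand_center"):
  for x,n in((p,'sc'),(q,'si')):print(l,n,[(np.round(i["centre"],1),round(i["confidence"],2)) for i in models.spot_point(x,l)[:2]])
a=cv2.resize(p["color"][130:250,250:410],(400,300));b=cv2.resize(q["color"][90:210,180:340],(400,300))
cv2.imwrite("pics/g.png",np.hstack([a,b])[:,:,::-1])
s=ctrl.sense();A=axes(s);print(s["eef_pos"],A.round(3),"pot",[(A.T@(np.array(t)-s["eef_pos"])).round(1) for t in([597,11,170],[597,100,170])])
E
```

```text
time_s: 7.58
eef_pos: [569.0, 250.2, 168.9]
ee_rot: [-0.452, 0.451, -0.544, 0.545]
force: [-1.1, -0.7, -0.9]
grip_width: 0.592
head_center sc [(array([340.6, 187.6]), 0.66)]
head_center si [(array([243.9, 128.6]), 0.7)]
stand_center sc [(array([329.6, 211.5]), 0.76)]
stand_center si [(array([244.1, 158.9]), 0.63), (array([198.3, 133.7]), 0.61)]
[568.35147247 249.92377711 166.31303449] [[-0.185 -0.002  0.983]
 [-0.983 -0.    -0.185]
 [ 0.001 -1.    -0.002]] pot [array([229.5,  -3.6,  72.3]), array([142. ,  -3.7,  55.9])]
```

View pics/g.png

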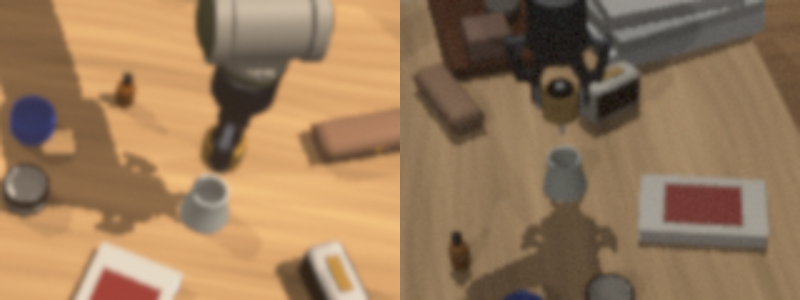

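The head is held, with its wick hanging free at side-crop (562,130). The stand is undisturbed. Next I'm moving over the black pot.

```bash
python3 -m crank '[{"dp":[35,0,11],"roll":0,"gripper":255},{"dp":[75,0,24],"roll":0,"gripper":255},{"dp":[115,0,36],"roll":0,"gripper":255},{"dp":[155,0,49],"roll":0,"gripper":255},{"dp":[195,0,61],"roll":0,"gripper":255},{"dp":[220,0,69],"roll":0,"gripper":255},{"dp":[230,0,72],"roll":0,"gripper":255},{"dp":[230,0,72],"roll":0,"gripper":255},{"dp":[230,0,72],"roll":0,"gripper":255}]'
python3 - <<'E'
from h import *
P={n:eyes.capture(n) for n in("wrist","scene","side")}
for n,x in P.items():
  print(n,[(np.round(i["centre"],1),round(i["confidence"],2),atz(x,i["centre"],38).round(1)) for i in models.spot_point(x,"pot_rim")[:2]])
  for t in("tank_seat","tank_pins","tank_seal"): print(n,t,[(np.round(i["centre"],1),round(i["confidence"],2)) for i in models.spot_point(x,t)[:1]])
s=ctrl.sense();print(s["eef_pos"])
a=cv2.resize(P["wrist"]["color"],(400,300));b=cv2.resize(P["side"]["color"][150:246,170:298],(400,300))
cv2.imwrite("pics/i.png",np.hstack([a,b])[:,:,::-1])
E
```

```text
time_s: 8.63
eef_pos: [596.7, 11.3, 166.9]
ee_rot: [0.451, -0.451, 0.545, -0.544]
force: [-0.1, -0.6, -1.8]
grip_width: 0.592
wrist [(array([132.1, 228.1]), 0.96, array([478.8,  -3.6,  38. ])), (array([247.3, 196. ]), 0.56, array([591.2,   7.2,  38. ]))]
wrist tank_seat []
wrist tank_pins []
wrist tank_seal []
scene [(array([261.4, 206.9]), 0.79, array([606. ,  15.4,  38. ])), (array([261.5, 178.9]), 0.52, array([495.7,  -4. ,  38. ]))]
scene tank_seat []
scene tank_pins [(array([198., 158.]), 0.68)]
scene tank_seal [(array([195.8, 155.9]), 0.9)]
side [(array([265.3, 203.5]), 0.82, array([600.9,  17.9,  38. ])), (array([228.2, 213.9]), 0.81, array([480.1,  -3.6,  38. ]))]
side tank_seat [(array([261.2, 204.8]), 0.65)]
side tank_pins [(array([246.6, 260.3]), 0.63)]
side tank_seal [(array([248.6, 257. ]), 0.7)]
[596.92592276  10.68576683 167.3074724 ]
```

View pics/i.png

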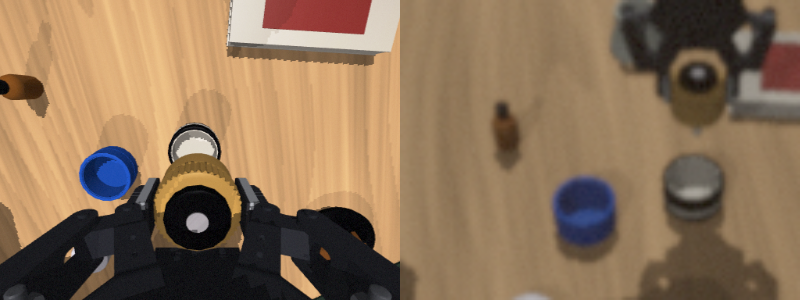

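The wick points into the black striped pot; in the side crop the tip is at (697,130) and the pot at (693,180). The wrist view gives the pot centre at about (594,10), within a few mm of the head's axis. I'm dipping now.

```bash
python3 -m crank '[{"dp":[0,25,-2],"roll":0,"gripper":255},{"dp":[0,50,-2],"roll":0,"gripper":255},{"dp":[0,70,-2],"roll":0,"gripper":255},{"dp":[0,82,-2],"roll":0,"gripper":255},{"dp":[0,82,-2],"roll":0,"gripper":255},{"dp":[0,82,-2],"roll":0,"gripper":255},{"dp":[0,82,-2],"roll":0,"gripper":255},{"dp":[0,82,-2],"roll":0,"gripper":255},{"dp":[0,82,-2],"roll":0,"gripper":255}]'
python3 - <<'E'
from h import *
ps=[eyes.capture(n) for n in("scene","side")]
a=cv2.resize(ps[0]["color"][160:232,210:306],(400,300));b=cv2.resize(ps[1]["color"][165:237,210:306],(400,300))
cv2.imwrite("pics/j.png",np.hstack([a,b])[:,:,::-1])
print(ctrl.sense()["eef_pos"])
E
```

```text
time_s: 10.13
eef_pos: [595.5, 11.0, 86.4]
ee_rot: [-0.452, 0.451, -0.544, 0.545]
force: [0.1, -0.1, -0.8]
grip_width: 0.596
[595.20928516  11.00822142  85.98107234]
```

View pics/j.png

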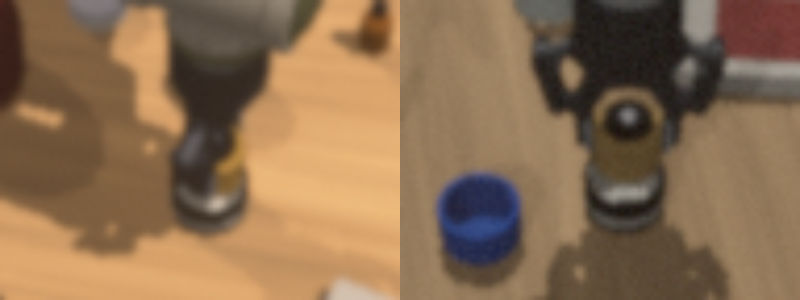

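The wick is in the pot: the tip is about 18 mm below the rim and both crops show the head centred over it. I'm lifting out and going past the tank so that the wrist camera looks straight down on its neck.

```bash
python3 -m crank '[{"dp":[0,-15,0],"roll":0,"gripper":255},{"dp":[0,-45,0],"roll":0,"gripper":255},{"dp":[0,-85,0],"roll":0,"gripper":255},{"dp":[0,-120,0],"roll":0,"gripper":255},{"dp":[0,-144,0],"roll":0,"gripper":255},{"dp":[0,-144,0],"roll":0,"gripper":255}]' && python3 -m crank '[{"dp":[30,0,-4],"roll":0,"gripper":255},{"dp":[70,0,-9],"roll":0,"gripper":255},{"dp":[110,0,-14],"roll":0,"gripper":255},{"dp":[150,0,-19],"roll":0,"gripper":255},{"dp":[190,0,-24],"roll":0,"gripper":255},{"dp":[230,0,-30],"roll":0,"gripper":255},{"dp":[270,0,-35],"roll":0,"gripper":255},{"dp":[310,0,-40],"roll":0,"gripper":255},{"dp":[333,0,-43],"roll":0,"gripper":255},{"dp":[333,0,-43],"roll":0,"gripper":255}]' && python3 -m crank '[{"dp":[0,0,0],"roll":0,"gripper":255},{"dp":[0,0,0],"roll":0,"gripper":255},{"dp":[0,0,0],"roll":0,"gripper":255}]'
python3 - <<'E'
from h import *
p=eyes.capture("wrist");s=ctrl.sense();np.save("p.npy",p,allow_pickle=True)
print(s["eef_pos"],s["joints"],-np.array(p["R"]).T@p["t"],p["fx"])
for t,z in(("tank_seat",95),("tank_pins",109),("tank_seal",120),("head_center",0)): print(t,[(np.round(i["centre"],1),round(i["confidence"],2),atz(p,i["centre"],z).round(1)) for i in models.spot_point(p,t)[:2]])
u,v=proj(p,[508,-220,115]).astype(int);print(u,v)
x0=max(u-70,0);y0=max(v-60,0)
c=cv2.resize(p["color"][y0:y0+120,x0:x0+140],None,fx=4,fy=4,interpolation=cv2.INTER_NEAREST)
f=cv2.resize(p["color"],(240,180));o=np.zeros((480,800,3),np.uint8);o[:c.shape[0],:c.shape[1]]=c;o[:180,560:]=f
print(x0,y0);cv2.imwrite("pics/k.png",o[:,:,::-1])
E
```

```text
time_s: 10.73
eef_pos: [596.6, 10.8, 235.5]
ee_rot: [-0.454, 0.449, -0.541, 0.547]
force: [0.4, 0.4, -1.1]
grip_width: 0.591
time_s: 11.57
eef_pos: [489.1, -312.4, 228.3]
ee_rot: [0.45, -0.45, 0.546, -0.545]
force: [-0.2, 0.0, -0.8]
grip_width: 0.592
time_s: 11.82
eef_pos: [491.4, -307.2, 229.1]
ee_rot: [0.452, -0.452, 0.544, -0.544]
force: [0.7, -0.1, -0.8]
grip_width: 0.593
[ 491.53459489 -307.16619262  229.21794282] [-7.60609123e-01  4.51521255e-01  1.36280253e+00  1.30295279e-04
  1.32748291e+00 -5.76227075e-01] [ 503.37163917 -242.60995822  348.77020506] 283.69145895930757
tank_seat [(array([251.5,  89.6]), 0.62, array([ 506.6, -221.7,   95. ]))]
tank_pins [(array([253.9,  90.9]), 0.66, array([ 508.2, -224.1,  109. ]))]
tank_seal [(array([253. ,  80.8]), 0.83, array([ 508.6, -217.8,  120. ]))]
head_center [(array([252.4, 263.1]), 0.92, array([ 468. , -433.8,    0. ]))]
252 84
182 24
```

View pics/k.png

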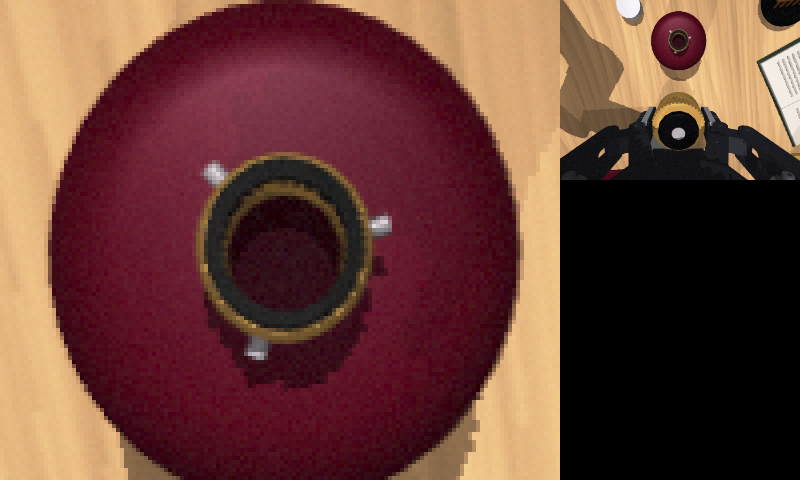

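The crop shows the neck and seal ring centred at about (253,85) in full-image pixels. The three pins are at (235,67), (277,80) and (246,111). I'm measuring the neck centre against the held cap in the same picture, so that calibration errors largely cancel.

```bash
python3 - <<'E'
from h import *
p=np.load("p.npy",allow_pickle=True).item();c=p["color"].astype(int);s=ctrl.sense();T=s["eef_pos"];A=axes(s)
def blob(mask,uv):
    n,l,st,ce=cv2.connectedComponentsWithStats(mask.astype(np.uint8));return l,st,ce
# dark grey seal: low saturation & dark, within window
w=c[24:144,182:322];m=(w.max(2)<75)&((w.max(2)-w.min(2))<22)
l,st,ce=blob(m,0);k=1+st[1:,4].argmax()
ct=max(cv2.findContours((l==k).astype(np.uint8),0,1)[0],key=len)
e=cv2.fitEllipse(ct);print("seal",e,st[k]);uv=np.array(e[0])+[182,24];X=atz(p,uv,120);print(uv,X.round(1))
# tank outline
hsv=cv2.cvtColor(p["color"],cv2.COLOR_RGB2HSV);
# pins
m=(w.min(2)>110)&((w.max(2)-w.min(2))<25);m[:30]=0;m[:,:40]=0;m[95:]=0;m[:,105:]=0
l,st,ce=blob(m,0)
q=[ce[i]+[182,24] for i in range(1,len(st)) if st[i,4]>5];Q=np.array([atz(p,x,108)[:2] for x in q]);print("pins",np.round(q,1),Q.round(1))
if len(Q)==3:
    # circumcentre
    M=2*(Q[1:]-Q[0]);b=(Q[1:]**2).sum(1)-(Q[0]**2).sum();cc=np.linalg.solve(M,b);print("cc",cc.round(1),np.linalg.norm(Q-cc,axis=1),np.degrees(np.arctan2(*(Q-cc).T[::-1])).round(0))
# cap dot and cap
w=c[230:320,200:305];m=(w.min(2)>120)&((w.max(2)-w.min(2))<40);l,st,ce=blob(m,0);print("dot",[(st[i],ce[i]+[200,230]) for i in range(1,len(st)) if st[i,4]>15])
for i in range(1,len(st)):
    if st[i,4]>15: Y=atz(p,ce[i]+[200,230],T[2]+14+1);print(Y.round(1),"offset tool",(A.T@(Y-T)).round(2))
print("T",T,"tool delta", (A.T@(X-T)).round(1))
E
```

```text
seal ((70.72727966308594, 60.60628890991211), (38.58152389526367, 41.63861846923828), 179.30584716796875) [ 51  40  40  43 542]
[252.72727966  84.60628891] [ 507.9 -220.4  120. ]
pins [[235.5  67. ]
 [276.8  79.6]
 [245.8 112.3]] [[ 497.2 -204. ]
 [ 527.6 -219.1]
 [ 498.7 -239.1]]
cc [ 507.6 -221.1] [20.0556778 20.0556778 20.0556778] [ 121.    6. -116.]
dot [(array([ 39,  43,  28,  22, 505], dtype=int32), array([252.14851485, 283.75643564]))]
[ 490.9 -309.3  244.3] offset tool [  1.62 -15.    -0.16]
T [ 491.36848517 -307.70084512  229.34460986] tool delta [-88.9 109.3   0.2]
```

```bash
python3 -m crank '[{"dp":[-30,0,0],"roll":0,"gripper":255},{"dp":[-60,0,0],"roll":0,"gripper":255},{"dp":[-90,0,0],"roll":0,"gripper":255},{"dp":[-90,0,0],"roll":0,"gripper":255},{"dp":[-90,0,0],"roll":0,"gripper":255},{"dp":[-90,0,0],"roll":0,"gripper":255}]' && python3 -m crank '[{"dp":[0,20,0],"roll":0,"gripper":255},{"dp":[0,40,0],"roll":0,"gripper":255},{"dp":[0,55,0],"roll":0,"gripper":255},{"dp":[0,65,0],"roll":0,"gripper":255},{"dp":[0,65,0],"roll":0,"gripper":255},{"dp":[0,65,0],"roll":0,"gripper":255}]'
python3 - <<'E'
from h import *
s=ctrl.sense();print(s["eef_pos"],axes(s).round(3),s["joints"])
P=[eyes.capture(n) for n in("scene","side","wrist")]
cr=[]
for p in P[:2]:
    u,v=proj(p,[508,-221,125]).astype(int);y0=max(v-36,0);x0=max(u-32,0)
    print(x0,y0);cr.append(cv2.resize(p["color"][y0:y0+72,x0:x0+64],(400,450),interpolation=cv2.INTER_CUBIC))
cv2.imwrite("pics/l.png",np.hstack(cr)[:,:,::-1])
E
```

```text
time_s: 12.57
eef_pos: [507.8, -220.0, 229.4]
ee_rot: [-0.451, 0.452, -0.544, 0.544]
force: [-0.3, -0.2, -1.6]
grip_width: 0.592
time_s: 13.07
eef_pos: [507.8, -220.4, 164.5]
ee_rot: [0.451, -0.451, 0.544, -0.544]
force: [0.1, -0.1, -2.1]
grip_width: 0.591
[ 507.76244769 -220.41979364  164.48579623] [[-0.186 -0.     0.983]
 [-0.983 -0.    -0.186]
 [ 0.    -1.    -0.   ]] [-6.21212307e-01  4.57577357e-01  1.53197259e+00 -5.12092098e-05
  1.15205910e+00 -4.34476002e-01]
164 120
214 222
```

View pics/l.png

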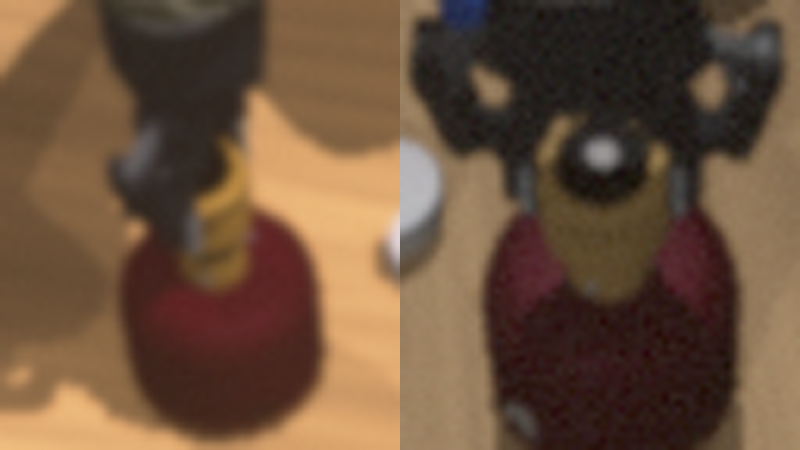

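The head sits straight above the neck in both views. I'm lowering it slowly and watching the force.

```bash
python3 -m crank '[{"dp":[-0.5,5,0],"roll":0,"gripper":255},{"dp":[-0.5,10,0],"roll":0,"gripper":255},{"dp":[-0.5,14,0],"roll":0,"gripper":255},{"dp":[-0.5,16,0],"roll":0,"gripper":255},{"dp":[-0.5,16,0],"roll":0,"gripper":255},{"dp":[-0.5,16,0],"roll":0,"gripper":255}]' && python3 -m crank '[{"dp":[0,1,0],"roll":0,"gripper":255},{"dp":[0,2,0],"roll":0,"gripper":255},{"dp":[0,3,0],"roll":0,"gripper":255},{"dp":[0,4,0],"roll":0,"gripper":255},{"dp":[0,4,0],"roll":0,"gripper":255}]'; python3 -c "
from h import *
s=ctrl.sense();print(s['eef_pos'],s['force'],s['wrist_torque'])"
```

```text
time_s: 13.72
eef_pos: [507.9, -219.3, 148.2]
ee_rot: [0.451, -0.451, 0.544, -0.544]
force: [-0.7, 0.1, -0.9]
grip_width: 0.584
time_s: 14.13
eef_pos: [507.8, -219.3, 144.1]
ee_rot: [0.451, -0.451, 0.544, -0.544]
force: [-0.3, -1.2, -1.2]
grip_width: 0.592
[ 507.76858877 -219.26362833  144.09205462] [-0.28819707 -1.19492072 -1.22922248] [0.02563375 0.01349304 0.00892795]
```

```bash
python3 -m crank '[{"dp":[0,1,0],"roll":0,"gripper":255},{"dp":[0,2,0],"roll":0,"gripper":255},{"dp":[0,3,0],"roll":0,"gripper":255},{"dp":[0,3,0],"roll":0,"gripper":255}]' && python3 -m crank '[{"dp":[0,0.5,0],"roll":0,"gripper":255},{"dp":[0,1,0],"roll":0,"gripper":255},{"dp":[0,1.5,0],"roll":0,"gripper":255},{"dp":[0,1.5,0],"roll":0,"gripper":255}]'; python3 -c "
from h import *
s=ctrl.sense();print(s['eef_pos'],s['force'],s['wrist_torque'])"
```

```text
time_s: 14.47
eef_pos: [507.9, -219.2, 141.1]
ee_rot: [0.451, -0.451, 0.544, -0.544]
force: [1.0, 1.7, -0.7]
grip_width: 0.59
time_s: 14.8
eef_pos: [507.9, -219.2, 139.8]
ee_rot: [0.452, -0.451, 0.544, -0.544]
force: [-0.1, 0.8, -0.8]
grip_width: 0.586
[ 507.90961275 -219.20852086  139.81166051] [-0.09844639  0.84772737 -0.75020824] [ 0.35483854 -0.17127263 -0.00750057]
```

```bash
python3 -m crank '[{"dp":[0,0.5,0],"roll":0,"gripper":255},{"dp":[0,1,0],"roll":0,"gripper":255},{"dp":[0,1,0],"roll":0,"gripper":255},{"dp":[0,1,0],"roll":0,"gripper":255}]' ; python3 -c "
from h import *
s=ctrl.sense();print(s['eef_pos'],s['force'],s['wrist_torque'])"
```

```text
time_s: 15.13
eef_pos: [508.0, -219.3, 139.6]
ee_rot: [-0.452, 0.451, -0.544, 0.544]
force: [-1.6, 3.4, 6.6]
grip_width: 0.595
[ 507.95784499 -219.2885071   139.58765391] [-1.60833888  3.39428772  6.62537304] [0.67035848 0.21749859 0.0079277 ]
```

```bash
python3 -c "
from h import *
ps=[eyes.capture('wrist')];s=ctrl.sense();print(s['eef_pos'],s['force'],s['wrist_torque'],s['joints'])"
```

```text
[ 507.9498604  -219.27409941  139.57615226] [-1.39220684  3.52802897  6.27737853] [0.58722124 0.27117946 0.0502584 ] [-6.19341691e-01  4.86216494e-01  1.55953237e+00  8.78134826e-05
  1.09527317e+00 -4.33535879e-01]
```

Contact at TCP 139.6 mm with 6.5 N matches the head resting on the pins. I'm easing the grip to 30 N, centring a little, and turning in small steps.

```bash
python3 -m crank '[{"dp":[-0.4,0,0],"roll":0,"gripper":255},{"dp":[-0.4,0,0],"roll":0.05,"gripper":255},{"dp":[-0.4,0,0],"roll":0.1,"gripper":255},{"dp":[-0.4,0,0],"roll":0.15,"gripper":255},{"dp":[-0.4,0,0],"roll":0.15,"gripper":255}]' 30; python3 -c "
from h import *
s=ctrl.sense();print(s['eef_pos'],s['force'],s['wrist_torque'])"
python3 -m crank '[{"dp":[0,0,0],"roll":0.05,"gripper":255},{"dp":[0,0,0],"roll":0.1,"gripper":255},{"dp":[0,0,0],"roll":0.15,"gripper":255},{"dp":[0,0,0],"roll":0.15,"gripper":255}]'; python3 -c "
from h import *
s=ctrl.sense();print(s['eef_pos'],s['force'],s['wrist_torque'])"
```

```text
time_s: 15.6
eef_pos: [508.2, -219.3, 139.6]
ee_rot: [-0.409, 0.409, -0.577, 0.578]
force: [0.1, 1.4, 6.1]
grip_width: 0.592
[ 508.16678776 -219.25919315  139.61378401] [0.06859344 1.386628   6.13881623] [ 0.27218579  0.11529688 -0.0354082 ]
time_s: 15.93
eef_pos: [508.2, -219.2, 139.6]
ee_rot: [-0.364, 0.364, -0.606, 0.607]
force: [-0.6, 1.3, 5.4]
grip_width: 0.589
[ 508.1788988  -219.24150674  139.59930099] [-0.59933373  1.25529465  5.37668761] [ 0.32062772 -0.02013614 -0.06273208]
```

```bash
for i in 1; do :; done; python3 -m crank '[{"dp":[0,0,0],"roll":0.05,"gripper":255},{"dp":[0,0,0],"roll":0.1,"gripper":255},{"dp":[0,0,0],"roll":0.15,"gripper":255},{"dp":[0,0,0],"roll":0.15,"gripper":255}]' | grep -E "pos|force"
python3 -m crank '[{"dp":[0,0,0],"roll":0.05,"gripper":255},{"dp":[0,0,0],"roll":0.1,"gripper":255},{"dp":[0,0,0],"roll":0.15,"gripper":255},{"dp":[0,0,0],"roll":0.15,"gripper":255}]' | grep -E "pos|force"
python3 -c "
from h import *
s=ctrl.sense();print(s['eef_pos'],s['force'],s['wrist_torque'])"
```

```text
eef_pos: [508.3, -219.2, 139.6]
force: [-0.1, 1.7, 5.3]
eef_pos: [508.3, -219.3, 139.6]
force: [-0.1, 1.8, 5.3]
[ 508.26990622 -219.29106781  139.6075799 ] [-0.10309237  1.75191352  5.30300208] [ 0.21087689 -0.08569894 -0.00521431]
```

```bash
python3 -m crank '[{"dp":[0,0,0],"roll":0.05,"gripper":255},{"dp":[0,0,0],"roll":0.1,"gripper":255},{"dp":[0,0,0],"roll":0.15,"gripper":255},{"dp":[0,0,0],"roll":0.15,"gripper":255}]' | grep -E "pos|force"
python3 -m crank '[{"dp":[0,0,0],"roll":0.05,"gripper":255},{"dp":[0,0,0],"roll":0.1,"gripper":255},{"dp":[0,0,0],"roll":0.15,"gripper":255},{"dp":[0,0,0],"roll":0.15,"gripper":255}]' | grep -E "pos|force"
python3 -c "
from h import *
s=ctrl.sense();print(s['eef_pos'],s['force'],s['wrist_torque'])"
```

```text
eef_pos: [508.4, -219.2, 139.6]
force: [0.6, 1.8, 5.8]
eef_pos: [508.4, -219.2, 139.6]
force: [1.5, 2.3, 4.7]
[ 508.43767905 -219.20993553  139.61614131] [1.47473629 2.31676649 4.65109387] [ 0.29166882 -0.20508414  0.03089729]
```

```bash
python3 -m crank '[{"dp":[0,0,0],"roll":0.05,"gripper":255},{"dp":[0,0,0],"roll":0.1,"gripper":255},{"dp":[0,0,0],"roll":0.15,"gripper":255},{"dp":[0,0,0],"roll":0.15,"gripper":255}]' | grep -E "pos|force"
python3 -c "
from h import *
s=ctrl.sense();print(s['eef_pos'],s['force'],s['wrist_torque'],s['joints'])"
```

```text
eef_pos: [508.5, -219.3, 139.6]
force: [1.0, 1.2, 4.9]
[ 508.46524837 -219.28696928  139.63157726] [0.98259421 1.21321195 4.85220762] [ 0.25512878 -0.20170953  0.00632154] [-6.18796109e-01  4.86303811e-01  1.55922836e+00  5.58040626e-05
  1.09373293e+00  6.18716045e-01]
```

```bash
python3 -m crank '[{"dp":[-0.3,0,0],"roll":0.05,"gripper":255},{"dp":[-0.3,0,0],"roll":0.1,"gripper":255},{"dp":[-0.3,0,0],"roll":0.15,"gripper":255},{"dp":[-0.3,0,0],"roll":0.15,"gripper":255}]' | grep -E "pos|force"
python3 -m crank '[{"dp":[0,0,0],"roll":0.05,"gripper":255},{"dp":[0,0,0],"roll":0.1,"gripper":255},{"dp":[0,0,0],"roll":0.15,"gripper":255},{"dp":[0,0,0],"roll":0.15,"gripper":255}]' | grep -E "pos|force"
python3 -c "
from h import *
s=ctrl.sense();print(s['eef_pos'],s['force'],s['wrist_torque'])"
```

```text
eef_pos: [508.7, -219.3, 139.6]
force: [1.4, 1.4, 5.8]
eef_pos: [508.7, -219.3, 139.6]
force: [1.4, 0.2, 4.8]
[ 508.68204466 -219.28470222  139.56346441] [1.39711008 0.16218539 4.78337033] [ 0.06338951 -0.2660713   0.01367641]
```

```bash
python3 -m crank '[{"dp":[0,0,0],"roll":0.05,"gripper":255},{"dp":[0,0,0],"roll":0.1,"gripper":255},{"dp":[0,0,0],"roll":0.15,"gripper":255},{"dp":[0,0,0],"roll":0.15,"gripper":255}]' | grep -E "pos|force"
python3 -c "
from h import *
s=ctrl.sense();print(s['eef_pos'],s['force'],s['wrist_torque'])"
```

```text
eef_pos: [508.8, -219.2, 139.3]
force: [4.0, 0.2, 3.3]
[ 508.80262096 -219.20037003  139.29259226] [4.0080963  0.24077165 3.3127566 ] [ 0.03167101 -0.65024405  0.06095445]
```

```bash
python3 -m crank '[{"dp":[-0.5,0,0],"roll":0,"gripper":255},{"dp":[-0.5,0,0],"roll":0.03,"gripper":255},{"dp":[-0.5,0,0],"roll":0.06,"gripper":255},{"dp":[-0.5,0,0],"roll":0.06,"gripper":255}]' | grep -E "pos|force"
python3 -c "
from h import *
s=ctrl.sense();print(s['eef_pos'],s['force'],s['wrist_torque'])"
```

```text
eef_pos: [508.9, -219.2, 138.8]
force: [3.2, -2.0, 0.4]
[ 508.93461469 -219.22729812  138.79985314] [ 3.22069158 -1.95835587  0.39961821] [-0.31610374 -0.71698552  0.05168421]
```

Fz vanished and z fell to the commanded value, so the pins are entering the keyways. I'm lowering in small steps, easing sideways against the measured side force.

```bash
python3 -m crank '[{"dp":[-0.4,0.5,0.3],"roll":0,"gripper":255},{"dp":[-0.4,1,0.3],"roll":0,"gripper":255},{"dp":[-0.4,1.5,0.3],"roll":0,"gripper":255},{"dp":[-0.4,1.5,0.3],"roll":0,"gripper":255}]' | grep -E "pos|force"
python3 -c "
from h import *
s=ctrl.sense();print(s['eef_pos'],s['force'],s['wrist_torque'])"
```

```text
eef_pos: [509.0, -219.4, 137.1]
force: [2.4, -2.0, -0.3]
[ 508.96367478 -219.44878252  137.12807775] [ 2.39879991 -2.02687146 -0.3185545 ] [-0.36512465 -0.43204478 -0.09658738]
```

```bash
python3 -m crank '[{"dp":[-0.4,1,0.3],"roll":0,"gripper":255},{"dp":[-0.4,2,0.3],"roll":0,"gripper":255},{"dp":[-0.4,3,0.3],"roll":0,"gripper":255},{"dp":[-0.4,4,0.3],"roll":0,"gripper":255},{"dp":[-0.4,4,0.3],"roll":0,"gripper":255}]' | grep -E "pos|force"
python3 -c "
from h import *
s=ctrl.sense();print(s['eef_pos'],s['force'],s['wrist_torque'])"
```

```text
eef_pos: [509.2, -219.5, 132.9]
force: [0.2, -1.9, -2.2]
[ 509.16043585 -219.51213435  132.90906416] [ 0.20294787 -1.85370397 -2.19120366] [-0.22210459 -0.12165297 -0.01516129]
```

```bash
python3 -m crank '[{"dp":[0,0,0.3],"roll":0,"gripper":255},{"dp":[0,1,0.3],"roll":0,"gripper":255},{"dp":[0,2,0.3],"roll":0,"gripper":255},{"dp":[0,3,0.3],"roll":0,"gripper":255},{"dp":[0,4,0.3],"roll":0,"gripper":255},{"dp":[0,5,0.3],"roll":0,"gripper":255},{"dp":[0,5,0.3],"roll":0,"gripper":255},{"dp":[0,5,0.3],"roll":0,"gripper":255}]' 50 | grep -E "pos|force"
python3 -c "
from h import *
s=ctrl.sense();print(s['eef_pos'],s['force'],s['wrist_torque'],s['grip_width'])"
```

```text
eef_pos: [509.3, -219.8, 128.5]
force: [-2.9, 1.7, 3.9]
[ 509.25421229 -219.77039624  128.45314373] [-2.90746111  1.67198988  3.91469825] [ 0.36615632  0.34414012 -0.01038557] 0.5930973959656914
```

```bash
python3 -m crank '[{"dp":[0.2,0.5,-0.2],"roll":0,"gripper":255},{"dp":[0.2,1,-0.2],"roll":0,"gripper":255},{"dp":[0.2,1.5,-0.2],"roll":0,"gripper":255},{"dp":[0.2,2,-0.2],"roll":0,"gripper":255},{"dp":[0.2,2.5,-0.2],"roll":0,"gripper":255},{"dp":[0.2,3,-0.2],"roll":0,"gripper":255},{"dp":[0.2,3,-0.2],"roll":0,"gripper":255},{"dp":[0.2,3,-0.2],"roll":0,"gripper":255}]' | grep -E "pos|force"
python3 -c "
from h import *
s=ctrl.sense();print(s['eef_pos'],s['force'],s['wrist_torque'],s['grip_width'])"
```

```text
eef_pos: [509.2, -219.7, 125.8]
force: [-3.5, 2.1, 8.0]
[ 509.22260413 -219.74139997  125.79555411] [-3.52822074  2.05258549  7.96689537] [0.4122415  0.46958806 0.05035307] 0.594178875356026
```

```bash
python3 -m crank '[{"dp":[0.2,0.5,-0.1],"roll":0,"gripper":255},{"dp":[0.2,1,-0.1],"roll":0,"gripper":255},{"dp":[0.2,1,-0.1],"roll":0,"gripper":255},{"dp":[0.2,1,-0.1],"roll":0,"gripper":255}]' | grep -E "pos|force"
python3 - <<'E'
from h import *
p=eyes.capture("wrist");P=[eyes.capture(n) for n in("scene","side")]
s=ctrl.sense();print(s['time_s'],s['eef_pos'],s['force'],s['wrist_torque'],s['grip_width'])
cr=[]
for x in P:
    u,v=proj(x,[508,-221,115]).astype(int);y0=max(v-36,0);x0=max(u-32,0)
    cr.append(cv2.resize(x["color"][y0:y0+72,x0:x0+64],(260,292),interpolation=cv2.INTER_CUBIC))
cr.append(cv2.resize(p["color"],(280,292)))
cv2.imwrite("pics/n.png",np.hstack(cr)[:,:,::-1])
E
```

```text
eef_pos: [509.2, -219.8, 125.8]
force: [-5.6, 3.6, 15.4]
21.5 [ 509.23544436 -219.75226299  125.77994287] [-5.4860916   2.81528897 15.21909214] [0.7218455  0.86592407 0.00920758] 0.5884677497042226
```

View pics/n.png

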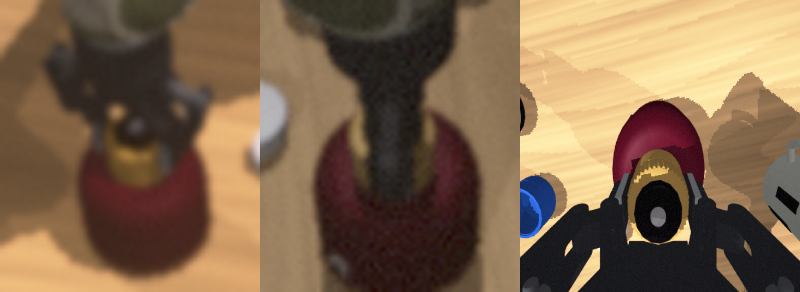

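The TCP stayed at 125.8 mm while the force rose from 8 to 15 N. That is the hard stop, 13.8 mm below the pins against 14 mm expected, and the views show the collar down on the tank's top. I'll settle briefly and hand it in.

```bash
python3 -m crank '[{"dp":[0,0,0],"roll":0,"gripper":255},{"dp":[0,0,0],"roll":0,"gripper":255},{"dp":[0,0,0],"roll":0,"gripper":255},{"dp":[0,0,0],"roll":0,"gripper":255},{"dp":[0,0,0],"roll":0,"gripper":255},{"dp":[0,0,0],"roll":0,"gripper":255}]'
python3 - <<'E'
from h import *
for n in("scene","side"):
  p=eyes.capture(n)
  for l,z in(("stand_center",29),("pot_rim",38)): print(n,l,[(round(i["confidence"],2),atz(p,i["centre"],z).round(0)) for i in models.spot_point(p,l)[:2]])
s=ctrl.sense();print(s['eef_pos'],s['force'],np.abs(s['dq']).max());print(ctrl.finish_job())
E
```

```text
time_s: 22.0
eef_pos: [509.3, -219.8, 125.8]
ee_rot: [0.061, -0.062, -0.704, 0.705]
force: [-5.0, 3.1, 14.6]
grip_width: 0.585
scene stand_center [(0.82, array([566., 242.,  29.]))]
scene pot_rim [(0.78, array([476.,  -2.,  38.])), (0.65, array([603.,  10.,  38.]))]
side stand_center [(0.51, array([577., 236.,  29.])), (0.36, array([ 410., -138.,   29.]))]
side pot_rim [(0.67, array([597.,  20.,  38.]))]
[ 509.25383048 -219.76543682  125.77051672] [-5.29671871  2.83602479 16.32031259] 0.0014279181455435594
the job is handed in; nothing more can be done
None
```

I lifted the head off the stand and dipped its wick about 18 mm below the rim of the black striped pot. I then set it on the tank's pins and turned it about 1.5 rad until the keyways dropped over them. The job was handed in at about 22 s with the head pressed home and still gripped; no verdict was reported.

- **Home:** the arm stopped 13.8 mm below the height where the head rested on the pins, against 14 mm expected. The height then stayed put while the press force rose from 8 N to about 15 N, so the head is against the tank's top.
- **At hand-in:** the press was about 16 N and the grip setting 50 N. The arm was still.
- **Side force:** a side force of about 6 N remained, so the head is probably a fraction of a millimetre off centre; I did not measure that directly.
- **Stand and pot:** the detectors put both near where they began. The side camera's stand estimate is about 12–17 mm off its earlier ones, which I take to be detector scatter.
- **Bystanders:** I did not measure them again at the end, but nothing was bumped as far as the forces and pictures showed.
- **Refused command:** one early move was refused because a row lacked the roll value. The arm did not move.

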